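# Key a handwheel clutch collar onto its pin and hold it home

### The arm

A 7-joint arm with a two-finger parallel gripper is mounted at the origin on the work surface. World frame = base frame: x ahead of the robot, y to its left, z up, the work surface at z = 0. Lengths are in mm, angles in degrees, forces in N, time in s.
With the tool pointing down it reaches from about 400 to 850 mm from the base axis. Payload 10.4 kg.
Tool frame: the origin (TCP) lies midway between the tips of the shut fingers; the grasp point (between the pads) lies 19 mm behind it; z points along the fingers, y is the line along which they close (so a half turn about z gives the same grasp; the last joint's range is limited). The gripper opens to 85 mm and grips with 20 to 120 N. Pads are 22 mm wide; open, the fingers measure 114 mm over their backs; the gripper's body (76 mm by 85 mm) begins 54 mm behind the grasp point. The pads swing forward as they close: fully open they stand 13 mm farther back than shut.
Start: joints at [73.992, 19.034, -3.707, 83.658, 1.238, 77.344, -5.071], TCP at [158.764, -604.524, 192.638] pointing down, gripper open.
Joint ranges: [-148.97, 148.97], [-28.65, 121.19], [-84.17, 76.75], [9.2, 138.47], [-72.65, 252.65], [3.7, 117.97], [-149.18, 149.18]. Speed limits (degrees/s): [127.2, 127.2, 159.86, 159.86, 180, 180, 180].

### API

Orientations are given as [roll, pitch, yaw] about the fixed x, y, z axes, in that order (R = Rz(yaw) Ry(pitch) Rx(roll)).
In Python, from cell import r, viewer, sign_off gives the robot as it stands.
- The arm moves only by the shell command python3 -m pendant 'ROWS' [OPENING] [FORCE]. ROWS is a JSON object whose one key "series" holds a list that holds one entry, the list of rows, each a list of 6 numbers: the shift along the tool's x, y, z in mm, then the turn, a rotation vector about the tool's x, y, z in rad. In form: {"series": [[[dx, dy, dz, rx, ry, rz], ...]]}. A call has 1 to 12 rows; each row shifts and turns the commanded pose from where the row before left it, along the tool's axes as they then stand; what a row does not reach is not made up. A row lasts 1/12 s, in which the tool goes at most 41.7 mm and 7.16 degrees, less where a joint would pass 70% of its speed; a pose out of reach is approached as far as the arm can. A call is refused whole if a number of a shift passes 41.7 or a number of a turn 0.125, either way. A call with a gripper value outside its range is refused whole. OPENING is the closure, from 0 (fully open) to 1 (shut), set as the call begins (- or left out, the last holds). The fingers move at their own pace and stop on an object; FORCE is the grip in N (left out, the last holds). Time passes only in rows, so rows that do not move let the fingers close. It gives the time, the measured TCP pose, the force, the opening and the grip force at its end, in the units of the state.
- r.get_obs(): the state, without advancing time (a new reading comes with each control period).
- viewer.snapshot(name): name is "side" or "top" or "wrist"; returns a dict with "frame" (400x640x3 uint8, red, green, blue), "fx", "fy", "cx", "cy" (pixels), "R" (3x3) and "t" (3): a world point X has camera coordinates R X + t. Camera axes: x right, y down, z forward; pixel columns grow to the right and rows downward; lengths in mm; the calibration is good to about 2 mm. A picture is of the moment at which its call begins. There is no depth.
- sign_off(): hands the job in; it is judged then, once.
The state is a dict: "clock": time; "q": joint angles; "joint_velocities": joint speeds; "tau": joint torques, N m; "tcp_pos": TCP position; "tool_rot": TCP orientation; "force": force on the tool from outside, world axes, zero at the start; "ft_torque": the same for the moment, N m; "finger_gap": finger opening in mm; "gripper_force": force on a finger pad.
Only numpy, scipy, OpenCV 4.12 (cv2) and the standard library are available. Lean on these libraries where they do the work, as an engineer would, in place of code of your own. Each camera call takes 0.05 s, during which the arm holds its last target. There are 200 camera calls.

### The job

Two sewing-machine handwheels lie in their jigs, each with a knurled collar riding on a hidden pin; one of them is next, the one with the hexagonal locknut in its dish. Turn that wheel's collar until its hidden keyways drop over the pin, then push it down fully home against the spring and finish still holding it there with the fingers, so that the nut could be put on. Leave the other collar, the nut and everything else on the bench alone.

Things in the scene. Friction and masses are not known exactly. Their poses are not given: they have to be found in the camera images.
- wheel_left: Fixed cast-iron handwheel lying flat on a wooden foot, on the left (positive y). Origin: on the bench under its axis; z up, x towards its black rubber parts dish (60 mm across, 12 mm high, floor 4 mm high, centre 118 mm from the axis). Rim 156 mm outer diameter, top 38 mm above the bench; hub 60 mm across, top at 40 mm.
- wheel_right: Fixed cast-iron handwheel lying flat on a wooden foot, on the right (negative y). Origin: on the bench under its axis; z up, x towards its black rubber parts dish (60 mm across, 12 mm high, floor 4 mm high, centre 118 mm from the axis). Rim 156 mm outer diameter, top 38 mm above the bench; hub 60 mm across, top at 40 mm.
- collar_left: Loose knurled steel collar on the left spindle: ring 50 mm outside diameter, 32 mm high, 21 mm bore, 0.24 to 0.38 kg. Origin: centre of its underside, z up. At the start it rides on the pin, bottom edge 54 mm above the bench, and cannot go down. Keyed, it drops 4 mm onto the washer and can be pushed 6 mm more; fully home its bottom edge is at 44 mm. Let go, the spring lifts it again.
- collar_right: Loose knurled steel collar on the right spindle: ring 50 mm outside diameter, 32 mm high, 21 mm bore, 0.24 to 0.38 kg. Origin: centre of its underside, z up. At the start it rides on the pin, bottom edge 54 mm above the bench, and cannot go down. Keyed, it drops 4 mm onto the washer and can be pushed 6 mm more; fully home its bottom edge is at 44 mm. Let go, the spring lifts it again.
- collar_left_top (a point): Centre of the top face of the left collar, 32 mm above its underside. Inside the collar's skirt two keyways, one on each side, lie along its x axis, 13 mm wide: they take the pin within about 0.17 rad either way. To meet the pin the collar needs 0.5 to 2.65 rad of turning at the start; either way will do, they repeat every half turn.
- collar_right_top (a point): Centre of the top face of the right collar, 32 mm above its underside. Inside the collar's skirt two keyways, one on each side, lie along its x axis, 13 mm wide: they take the pin within about 0.17 rad either way. To meet the pin the collar needs 0.5 to 2.65 rad of turning at the start; either way will do, they repeat every half turn.
- spindle_left_top (a point): Top centre of the left wheel's upright steel spindle, 18 mm diameter, 98 mm above the bench. A driving pin sticks out of it on both sides, hidden inside the collar: 7 mm wide, to 17 mm from the axis, flat top 64 mm above the bench. Which way the pin points varies, cannot be seen and is not given by any frame.
- spindle_right_top (a point): Top centre of the right wheel's upright steel spindle, 18 mm diameter, 98 mm above the bench. A driving pin sticks out of it on both sides, hidden inside the collar: 7 mm wide, to 17 mm from the axis, flat top 64 mm above the bench. Which way the pin points varies, cannot be seen and is not given by any frame.
- washer_left (a joint): Spring washer under the left collar, 49 mm across, 4 mm thick, top 50 mm above the bench: 0 = up (m), 0.006 = pressed down fully on the hub. It pushes up with 4 N at 0, rising to 10 N at 0.006.
- washer_right (a joint): Spring washer under the right collar, 49 mm across, 4 mm thick, top 50 mm above the bench: 0 = up (m), 0.006 = pressed down fully on the hub. It pushes up with 4 N at 0, rising to 10 N at 0.006.
- locknut: Hexagonal steel locknut, 36 mm across flats, 12 mm thick, with a 20 mm hole, lying in the dish of one of the two wheels: that wheel is the one to do. Origin: centre of its underside.
- bobbin: Steel bobbin, 21 mm diameter, 22 mm high, standing in the dish of the other wheel. Origin: centre of its underside. Leave it.
- screwdriver: Screwdriver, 200 mm, lying on the bench out on the left. Leave it.
- oil_bottle: White plastic oil bottle, 48 mm diameter, 120 mm high, standing on the bench far left. Origin: centre of its underside. Leave it.
- parts_box: Open cardboard box, 130 x 170 x 45 mm, holding small steel bits, on the bench far right. Origin: centre of its underside. Leave it.
Not all that is in view belongs to the job. Leave any orange or purple look-alike of the collar_right alone.

How it is judged:
By the outcome, as a careful person would: the job done as asked, in the order asked, and still so for the second after the job is handed in, while the arm keeps its last pose, push and grip.
It also fails if it takes over 56 s, if anything falls off the work surface, if the arm or the gripper's body presses on something with over 40 N, if the wrist force passes 120 N, or if a joint passes its speed limit or range.

## Working session

There is one attempt and no reset: what is moved stays moved. The work goes in short steps, Python scripts to look and compute and a shell command to move; the robot and the scene stay as the last step left them, time stands still between calls to the robot, and variables do not carry over. Pictures are saved under pics/ and viewed, at most 10 in all, crops included, and the job is handed in when it is done.

```bash
mkdir -p pics; python3 - <<'E'
from cell import r,viewer
import cv2,numpy as np
for n in ("top","side"):
    s=viewer.snapshot(n); cv2.imwrite(f"pics/{n}0.png",s["frame"][:,:,::-1])
    print(n,s["fx"],s["fy"],s["cx"],s["cy"],np.round(s["R"],4).tolist(),np.round(s["t"],1).tolist())
o=r.get_obs();print({k:o[k] for k in("clock","tcp_pos","tool_rot","force","finger_gap","gripper_force")})
E
```

```text
top 364.1512221974644 364.1512221974644 322.2178722111955 198.3822699369902 [[-0.0122, -0.9999, 0.0004], [-0.9947, 0.0121, -0.1025], [0.1025, -0.0016, -0.9947]] [-14.7, 582.4, 1040.9]
side 485.6980950449499 485.6980950449499 328.6239660070416 202.07209306269812 [[0.9672, -0.2533, 0.0184], [-0.182, -0.7419, -0.6454], [0.1771, 0.6208, -0.7637]] [-566.3, 151.9, 1174.5]
{'clock': 0.1, 'tcp_pos': array([ 158.64307233, -604.12891766,  191.9063039 ]), 'tool_rot': array([-1.79927500e+02,  2.55187456e-03,  1.47154696e+01]), 'force': array([ 0.45555819, -0.54430828, -0.20375743]), 'finger_gap': 85.09479537750396, 'gripper_force': 0.0}
```

View pics/top0.png

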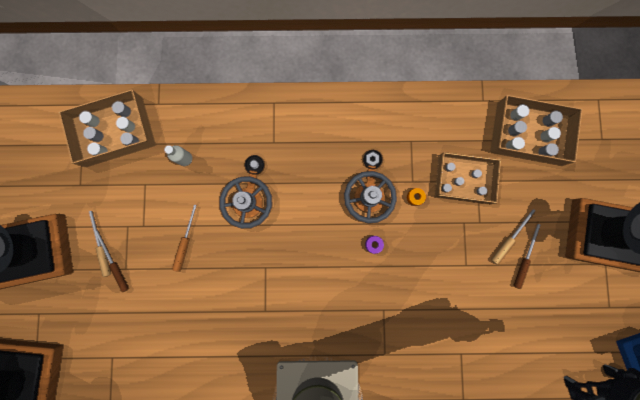

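View pics/side0.png

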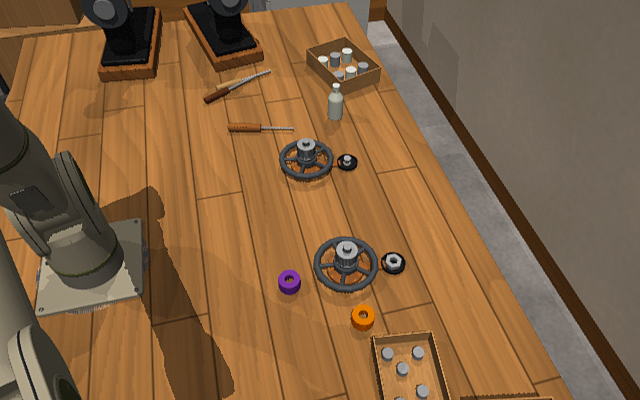

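Top view candidates for the target collar:
- Grey collar on the right wheel, (373,195). The ring in its dish at (373,158) looks like the nut.
- Grey collar on the left wheel, (242,201). The bobbin seems to be in its dish at (254,164).
- Orange ring at (417,197) and purple ring at (375,245), both look-alikes to leave.

I choose the right wheel and will check it in a close crop.

```bash
python3 - <<'E'
import cv2,numpy as np
a=cv2.imread("pics/top0.png");b=cv2.imread("pics/side0.png")
f=lambda im,x,y,w,h:cv2.resize(im[y:y+h,x:x+w],(400,300),interpolation=cv2.INTER_CUBIC)
cv2.imwrite("pics/crop0.png",np.vstack([np.hstack([f(a,335,145,80,60),f(a,335+0,165,80,60)]),np.hstack([f(b,310,230,100,75),f(a,215,150,80,60)])]))
E
```

```text
(no output)
```

View pics/crop0.png

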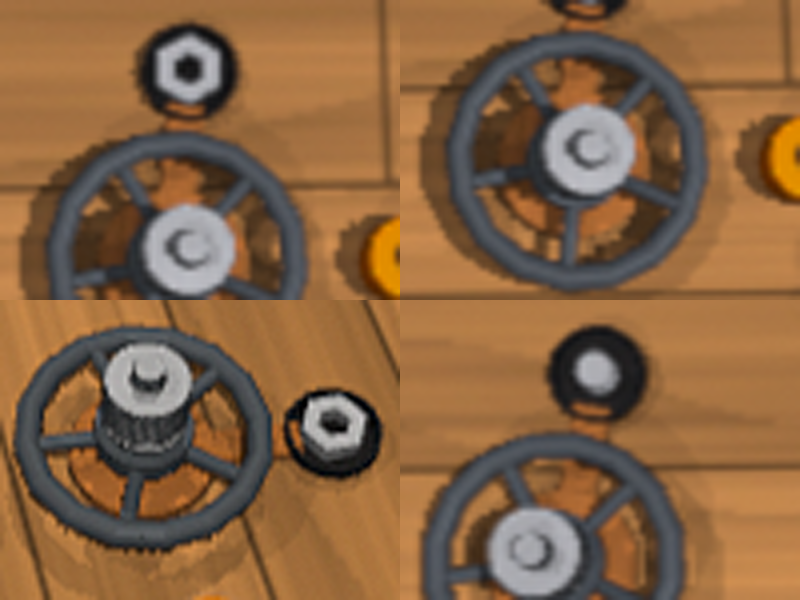

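The crop confirms it. The hexagonal nut is in the right wheel's dish (top ~(373,158)) and the left dish holds the round bobbin. The target is collar_right, with its top-face centre at about (372.6,195) in the top view and (347,250) in the side view.

```bash
cat > h.py <<'E'
import numpy as np
def ray(s,u,v,z):
    R=np.array(s["R"]);t=np.array(s["t"]);c=-R.T@t
    d=R.T@np.array([(u-s["cx"])/s["fx"],(v-s["cy"])/s["fy"],1]);return c+d*(z-c[2])/d[2]
def proj(s,X):
    p=np.array(s["R"])@X+np.array(s["t"]);return s["fx"]*p[0]/p[2]+s["cx"],s["fy"]*p[1]/p[2]+s["cy"]
E
python3 - <<'E'
from cell import r,viewer
import cv2,numpy as np
from h import *
T=viewer.snapshot("top");S=viewer.snapshot("side")
# bright low-saturation blob of collar top
for s,(x,y,w,h) in((T,(352,178,42,36)),(S,(328,234,40,32))):
    f=s["frame"][y:y+h,x:x+w]; m=((f.min(2)>135)&(f.max(2).astype(int)-f.min(2)<40)).astype(np.uint8)
    n,l,st,c=cv2.connectedComponentsWithStats(m);i=1+st[1:,4].argmax()
    (cx,cy),ax,an=cv2.fitEllipse(cv2.convexHull(np.argwhere(l==i)[:,::-1].astype(np.int32)));cx+=x;cy+=y
    print("ellipse",cx,cy,ax,"collar@86",ray(s,cx,cy,86))
print("spindle",ray(T,373.2,194.8,98),ray(S,347,248,98))
print("rim",ray(T,335+(577-400)/5,165+160/5,38))
print(r.get_obs()["q"])
E
```

```text
ellipse 372.60743141174316 194.39625358581543 (17.22077178955078, 17.459348678588867) collar@86 [ 585.85799528 -162.35709135   86.        ]
ellipse 346.50178718566895 249.45790100097656 (17.96257972717285, 21.005754470825195) collar@86 [ 584.38021579 -159.84359655   86.        ]
spindle [ 583.36915379 -162.26786965   98.        ] [ 583.74989279 -164.10458743   98.        ]
rim [ 583.68510917 -162.48019429   38.        ]
[73.9915536  19.05865645 -3.70794119 83.6857603   1.23800034 77.34364513
 -5.07044374]
```

```bash
python3 -m pendant '{"series":[[[26,-16,0,0,0,0],[26,-16,0,0,0,0],[26,-16,0,0,0,0],[26,-16,0,0,0,0],[26,-16,0,0,0,0],[26,-16,0,0,0,0],[26,-16,0,0,0,0],[26,-16,0,0,0,0],[26,-16,0,0,0,0],[26,-16,0,0,0,0]]]}' 0; python3 -c "
from cell import r
print(r.get_obs()['q'])"
```

```text
clock: 1.03
tcp_pos: [370.3, -382.5, 192.6]
tool_rot: [180.0, 0.0, 14.7]
force: [0.3, -0.7, -0.4]
finger_gap: 85.4
gripper_force: 0.0
[ 55.17555729   8.21560097 -15.55875872  97.09784353   2.28244158
  74.9921883  -36.1129266 ]
```

```bash
python3 -m pendant '{"series":[[[26,-16,0,0,0,0],[26,-16,0,0,0,0],[26,-16,0,0,0,0],[26,-16,0,0,0,0],[26,-16,0,0,0,0],[26,-16,0,0,0,0],[26,-16,0,0,0,0],[26,-16,0,0,0,0],[26,-16,0,0,0,0],[26,-16,0,0,0,0],[0,0,0,0,0,0],[0,0,0,0,0,0]]]}'; python3 - <<'E'
from cell import r,viewer
import cv2
from h import *
o=r.get_obs();print(o['q'],o['tcp_pos'])
s=viewer.snapshot("wrist");cv2.imwrite("pics/w1.png",s["frame"][:,:,::-1])
print(proj(s,np.array([584.5,-162,98])),proj(s,np.array([584.5,-162,86])))
import pickle;pickle.dump(s,open("w1.pkl","wb"))
E
```

```text
clock: 2.03
tcp_pos: [581.2, -160.8, 192.1]
tool_rot: [-179.9, 0.0, 14.9]
force: [0.5, -0.6, 0.2]
finger_gap: 85.3
gripper_force: 0.0
[ 32.42038701  18.40968667 -26.57827622  86.11322465   8.26467881
  77.47103192 -69.86484151] [ 581.1613003  -160.77927962  192.13903231]
(np.float64(328.7740808685236), np.float64(183.2023977491372)) (np.float64(328.7121604644345), np.float64(179.78367475062))
```

View pics/w1.png

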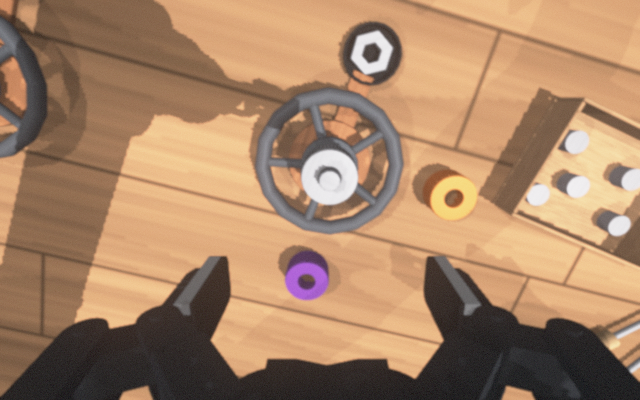

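The wrist view shows the spindle top at about (330.5,180) and the collar top at about (330,177), both close to the prediction. The fingers straddle it and nothing is near its sides.

```bash
python3 - <<'E'
import pickle,cv2
from h import *
s=pickle.load(open("w1.pkl","rb"))
g=s["frame"].min(2)[140:210,290:370];m=(g>170).astype(np.uint8)
n,l,st,c=cv2.connectedComponentsWithStats(m);i=1+st[1:,4].argmax()
(cx,cy),ax,_=cv2.fitEllipse(cv2.convexHull(np.argwhere(l==i)[:,::-1].astype(np.int32)));print(cx+290,cy+140,ax)
print(ray(s,cx+290,cy+140,86),ray(s,330.5,180,98))
E
```

```text
329.17827224731445 176.9410171508789 (54.69244384765625, 56.43952178955078)
[ 587.11809482 -161.72771764   86.        ] [ 587.60643776 -162.69339303   98.        ]
```

```bash
python3 -m pendant '{"series":[[[3.9,2.3,0,0,0,0],[0,0,20,0,0,0],[0,0,25,0,0,0],[0,0,25,0,0,0],[0,0,25,0,0,0],[0,0,20,0,0,0],[0,0,15,0,0,0],[0,0,12,0,0,0],[0,0,0,0,0,0],[0,0,0,0,0,0]]]}' 0; python3 -m pendant '{"series":[[[0,0,0,0,0,0],[0,0,0,0,0,0],[0,0,0,0,0,0],[0,0,0,0,0,0],[0,0,0,0,0,0],[0,0,0,0,0,0],[0,0,0,0,0,0],[0,0,0,0,0,0],[0,0,0,0,0,0],[0,0,0,0,0,0]]]}' 1 20; python3 - <<'E'
from cell import r,viewer
import cv2
from h import *
o=r.get_obs();print(o['q'],o['ft_torque'])
s=viewer.snapshot("wrist");t=viewer.snapshot("side")
cv2.imwrite("pics/w2.png",np.hstack([cv2.resize(s["frame"],(480,300)),cv2.resize(t["frame"][170:320,260:420],(320,300))])[:,:,::-1])
E
```

```text
clock: 2.92
tcp_pos: [584.6, -165.0, 50.7]
tool_rot: [180.0, 0.0, 14.7]
force: [0.2, -0.7, 0.1]
finger_gap: 85.2
gripper_force: 0.0
clock: 3.75
tcp_pos: [584.4, -161.5, 51.1]
tool_rot: [-179.8, 0.0, 14.8]
force: [-5.7, 7.3, 8.0]
finger_gap: 16.6
gripper_force: 20.9
[ 31.44415269  25.54669137 -25.44425949  94.59483099  11.89426568
  62.66914361 -72.50278658] [1.75954923 1.29200969 0.05518148]
```

View pics/w2.png

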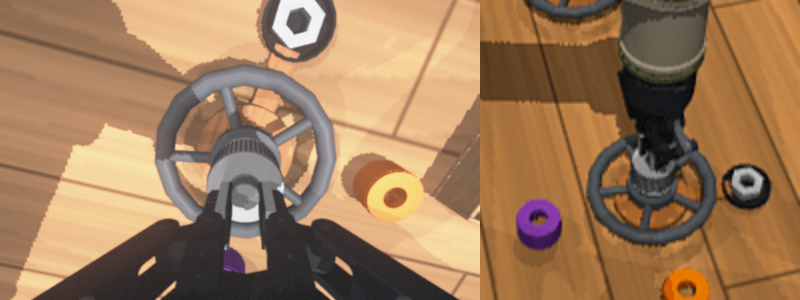

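```bash
python3 - <<'E'
from cell import r,viewer
import cv2
from h import *
s=viewer.snapshot("wrist");t=viewer.snapshot("side")
o=r.get_obs();p=o["tcp_pos"]
for z in(0,19,40):print(z,proj(s,p+[0,0,z]),proj(t,p+[0,0,z]))
for z in(54,86,98):print(z,proj(s,np.array([585,-162,z])),proj(t,np.array([585,-162,z])))
a=cv2.resize(s["frame"][60:400,180:520],(500,500),interpolation=cv2.INTER_CUBIC);b=cv2.resize(t["frame"][190:300,300:366],(300,500),interpolation=cv2.INTER_CUBIC)
cv2.imwrite("pics/w3.png",np.hstack([a,b])[:,:,::-1])
E
```

```text
0 (np.float64(326.0997114740523), np.float64(228.5905922311465)) (np.float64(346.0010042791531), np.float64(258.5259046012059))
19 (np.float64(325.93225775516186), np.float64(242.28383699214191)) (np.float64(346.3765863114788), np.float64(253.95681564146926))
40 (np.float64(325.7022564390595), np.float64(261.09180577067275)) (np.float64(346.803146318079), np.float64(248.7675614996954))
54 (np.float64(327.14287062935915), np.float64(229.70035540583388)) (np.float64(346.37424628004516), np.float64(257.9528598287704))
86 (np.float64(327.0308395688155), np.float64(255.14796783971985)) (np.float64(347.0220041513298), np.float64(250.15985612196374))
98 (np.float64(326.9771125236867), np.float64(267.3519496196001)) (np.float64(347.27231515654427), np.float64(247.1484305909661))
```

View pics/w3.png

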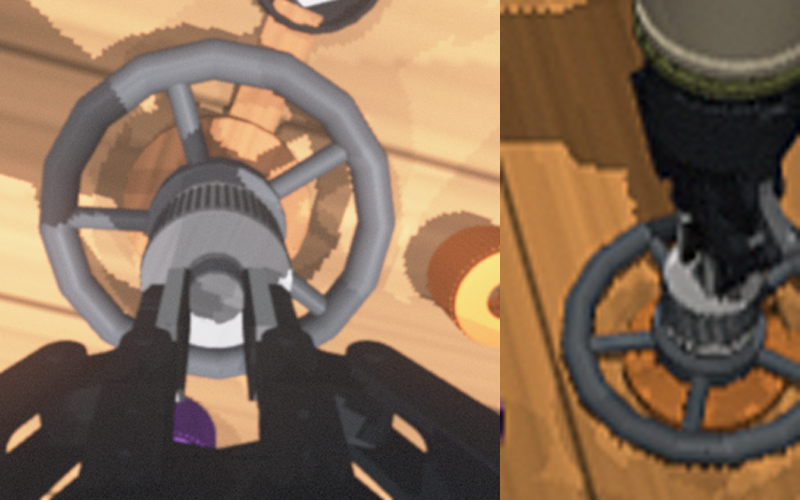

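```bash
python3 - <<'E'
import pickle
from h import *
s=pickle.load(open("w1.pkl","rb"))
p=np.array([581.2,-160.8,192.1]);a=np.radians(14.8);X=np.array([np.cos(a),np.sin(a),0]);Y=np.array([np.sin(a),-np.cos(a),0])
for z in(0,13,26,40,55):
  print(z,[np.round(proj(s,p+e*42.5*Y+x*X+np.array([0,0,z])),0).tolist() for e in(-1,1) for x in(-11,11)])
R=np.array(s["R"]);print("cam",-R.T@np.array(s["t"])-p)
E
```

```text
0 [[255.0, 245.0], [253.0, 211.0], [397.0, 246.0], [400.0, 211.0]]
13 [[250.0, 255.0], [248.0, 219.0], [402.0, 256.0], [405.0, 219.0]]
26 [[245.0, 267.0], [242.0, 228.0], [407.0, 267.0], [410.0, 228.0]]
40 [[238.0, 281.0], [234.0, 239.0], [414.0, 282.0], [418.0, 240.0]]
55 [[229.0, 300.0], [225.0, 254.0], [422.0, 300.0], [427.0, 255.0]]
cam [ 72.78018728  18.717446   181.64994129]
```

The crop shows the fingertips resting on top of the collar and gripping the spindle. The tips really sit about 35–50 mm above the reported TCP, which the w1 projection also gives. I'll open, re-centre by the 2.6 mm the spindle pushed the tool, and go lower in checked steps.

```bash
python3 -m pendant '{"series":[[[0,0,0,0,0,0],[0,0,0,0,0,0],[0,0,0,0,0,0],[0,0,0,0,0,0],[0,0,0,0,0,0],[0,0,0,0,0,0],[1.4,-2.6,0,0,0,0],[0,0,0,0,0,0],[0,0,0,0,0,0]]]}' 0 20;  python3 -m pendant '{"series":[[[0,0,5,0,0,0],[0,0,5,0,0,0],[0,0,5,0,0,0],[0,0,0,0,0,0],[0,0,0,0,0,0]]]}'; python3 -m pendant '{"series":[[[0,0,5,0,0,0],[0,0,5,0,0,0],[0,0,5,0,0,0],[0,0,0,0,0,0],[0,0,0,0,0,0]]]}'; python3 - <<'E'
from cell import viewer
import cv2
from h import *
s=viewer.snapshot("wrist");t=viewer.snapshot("side")
a=cv2.resize(s["frame"][60:400,150:490],(500,500),interpolation=cv2.INTER_CUBIC);b=cv2.resize(t["frame"][190:300,300:366],(300,500),interpolation=cv2.INTER_CUBIC)
cv2.imwrite("pics/w4.png",np.hstack([a,b])[:,:,::-1])
E
```

```text
clock: 4.7
tcp_pos: [585.6, -161.0, 50.6]
tool_rot: [180.0, -0.0, 14.7]
force: [-0.5, 0.5, -0.9]
finger_gap: 85.4
gripper_force: 0.0
clock: 5.12
tcp_pos: [585.1, -161.2, 35.0]
tool_rot: [-180.0, 0.1, 14.7]
force: [-0.2, -0.2, -0.4]
finger_gap: 85.0
gripper_force: 0.0
clock: 5.53
tcp_pos: [585.2, -161.2, 20.1]
tool_rot: [-180.0, 0.0, 14.7]
force: [-0.1, 0.2, 0.5]
finger_gap: 85.7
gripper_force: 0.0
```

View pics/w4.png

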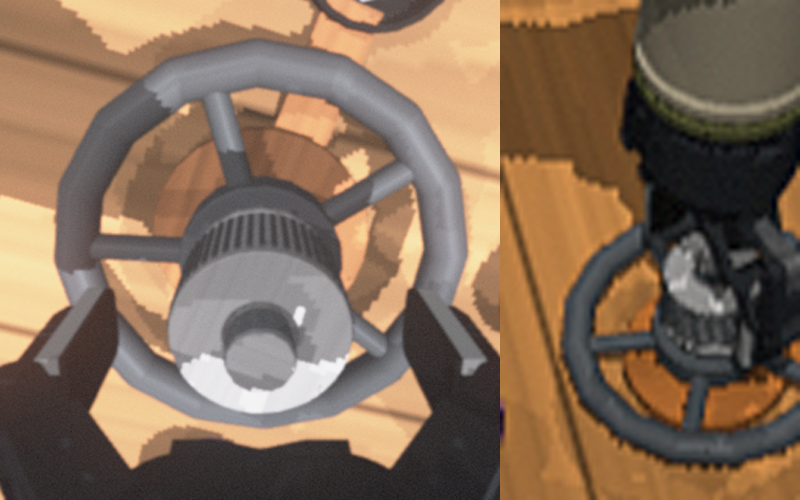

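The fingers now straddle the collar, with the pads beside its upper half and the wheel clear. Next I'll go 4 mm lower and close.

```bash
python3 -m pendant '{"series":[[[0,0,4,0,0,0],[0,0,0,0,0,0],[0,0,0,0,0,0]]]}';  python3 -m pendant '{"series":[[[0,0,0,0,0,0],[0,0,0,0,0,0],[0,0,0,0,0,0],[0,0,0,0,0,0],[0,0,0,0,0,0],[0,0,0,0,0,0]]]}' 1 25;python3 -c "
from cell import r
o=r.get_obs();print(o['q'],o['ft_torque'])"
```

```text
clock: 5.88
tcp_pos: [585.3, -161.3, 16.4]
tool_rot: [-180.0, 0.0, 14.7]
force: [-0.2, -0.6, 1.0]
finger_gap: 85.2
gripper_force: 0.0
clock: 6.38
tcp_pos: [585.6, -161.4, 16.9]
tool_rot: [180.0, -0.0, 14.7]
force: [-1.6, 0.5, 3.9]
finger_gap: 49.6
gripper_force: 25.7
[ 30.80670731  27.81904805 -24.84356915  95.99453737  13.22169912
  59.08415803 -73.63057395] [0.06798995 0.34128666 0.0045254 ]
```

```bash
python3 -m pendant '{"series":[[[0,0,1,0,0,0],[0,0,1,0,0,0],[0,0,0,0,0,0],[0,0,0,0,0,0]]]}' 1 50;  python3 -m pendant '{"series":[[[0,0,0,0,0,0.1],[0,0,0,0,0,0.1],[0,0,0,0,0,0]]]}';python3 -c "
from cell import r
o=r.get_obs();print(o['q'],o['ft_torque'])"
```

```text
clock: 6.72
tcp_pos: [585.8, -161.4, 16.7]
tool_rot: [179.9, -0.0, 14.7]
force: [-9.9, 2.2, 20.9]
finger_gap: 49.0
gripper_force: 50.8
clock: 6.97
tcp_pos: [587.0, -161.7, 16.8]
tool_rot: [179.9, -0.2, 2.9]
force: [-3.3, 0.8, 16.0]
finger_gap: 49.2
gripper_force: 50.2
[ 29.06963885  27.47524527 -22.63389391  96.05629604  12.04231147
  58.67865367 -84.64387259] [ 0.18230709  0.81218154 -0.17532427]
```

```bash
python3 -m pendant '{"series":[[[0,0,0,0,0,-0.1],[0,0,0,0,0,-0.1],[0,0,0,0,0,-0.1],[0,0,0,0,0,-0.1],[0,0,0,0,0,-0.1]]]}'; python3 -m pendant '{"series":[[[0,0,0,0,0,-0.1],[0,0,0,0,0,-0.1],[0,0,0,0,0,0]]]}';python3 -c "
from cell import r
o=r.get_obs();print(o['q'],o['ft_torque'])"
```

```text
clock: 7.38
tcp_pos: [587.2, -160.7, 16.6]
tool_rot: [179.9, -0.2, 32.2]
force: [-1.5, 3.3, 13.2]
finger_gap: 49.1
gripper_force: 50.0
clock: 7.63
tcp_pos: [585.4, -161.2, 14.4]
tool_rot: [-180.0, -0.0, 43.6]
force: [0.2, 1.5, -3.6]
finger_gap: 49.0
gripper_force: 52.1
[ 34.92638847  29.05858393 -30.21234202  95.86150896  16.45702427
  59.55436717 -46.93449223] [ 0.03382377  0.02535279 -0.0194692 ]
```

```bash
python3 -m pendant '{"series":[[[0,0,0,0,0,-0.1],[0,0,0,0,0,-0.1],[0,0,0,0,0,0]]]}'; python3 -m pendant '{"series":[[[0,0,0,0,0,-0.1],[0,0,0,0,0,-0.1],[0,0,0,0,0,0]]]}';python3 -c "
from cell import r
o=r.get_obs();print(o['q'],o['ft_torque'])"
```

```text
clock: 7.88
tcp_pos: [584.8, -161.4, 13.8]
tool_rot: [-179.9, 0.0, 54.9]
force: [0.1, 0.8, -4.0]
finger_gap: 49.0
gripper_force: 52.1
clock: 8.13
tcp_pos: [585.5, -161.2, 14.1]
tool_rot: [-180.0, -0.0, 66.2]
force: [2.5, 1.0, -5.2]
finger_gap: 49.1
gripper_force: 52.6
[ 38.12978059  30.11543317 -34.45347684  95.67897642  19.03844069
  60.17627053 -26.13661404] [ 0.1484953  -0.58277598 -0.5756714 ]
```

The collar dropped into the keyway at about yaw 41–43° (the push force vanished), and the wall torque shows at 66°. I'll turn back to the middle and push down in steps.

```bash
python3 -m pendant '{"series":[[[0,0,0,0,0,0.1],[0,0,0,0,0,0.1],[0,0,0,0,0,0]]]}' 1 80; python3 -m pendant '{"series":[[[0,0,1,0,0,0],[0,0,1,0,0,0],[0,0,0,0,0,0],[0,0,0,0,0,0]]]}';python3 -c "
from cell import r
o=r.get_obs();print(o['q'],o['ft_torque'])";python3 -m pendant '{"series":[[[0,0,1,0,0,0],[0,0,1,0,0,0],[0,0,1,0,0,0],[0,0,0,0,0,0],[0,0,0,0,0,0]]]}';python3 -c "
from cell import r
o=r.get_obs();print(o['q'],o['ft_torque'])"
```

```text
clock: 8.38
tcp_pos: [585.1, -161.3, 14.3]
tool_rot: [-180.0, 0.0, 54.2]
force: [0.1, -0.1, -1.7]
finger_gap: 48.3
gripper_force: 83.8
clock: 8.72
tcp_pos: [585.4, -161.3, 12.7]
tool_rot: [-180.0, 0.0, 54.8]
force: [-1.4, 0.2, 0.6]
finger_gap: 48.7
gripper_force: 84.2
[ 36.45877811  29.66098003 -32.2523432   95.8276067   17.81603617
  59.7097709  -36.65034448] [ 0.14290852  0.49340405 -0.00460288]
clock: 9.13
tcp_pos: [585.5, -161.3, 9.7]
tool_rot: [180.0, 0.0, 54.8]
force: [-3.7, 1.1, 4.1]
finger_gap: 48.8
gripper_force: 84.4
[ 36.38813578  29.87245135 -32.16907748  95.93639193  17.94980254
  59.4031131  -36.75850265] [0.12796759 0.73026952 0.08427794]
```

```bash
python3 -m pendant '{"series":[[[0,0,1,0,0,0],[0,0,1,0,0,0],[0,0,1,0,0,0],[0,0,0,0,0,0],[0,0,0,0,0,0]]]}';python3 -m pendant '{"series":[[[0,0,1,0,0,0],[0,0,0.5,0,0,0],[0,0,0,0,0,0],[0,0,0,0,0,0]]]}'; python3 - <<'E'
from cell import r,viewer
import cv2
from h import *
print(r.get_obs()['ft_torque'])
s=viewer.snapshot("wrist");t=viewer.snapshot("side")
a=cv2.resize(s["frame"][60:400,150:490],(500,500),interpolation=cv2.INTER_CUBIC);b=cv2.resize(t["frame"][190:300,300:366],(300,500),interpolation=cv2.INTER_CUBIC)
cv2.imwrite("pics/w5.png",np.hstack([a,b])[:,:,::-1])
E
```

```text
clock: 9.55
tcp_pos: [585.5, -161.3, 7.3]
tool_rot: [180.0, 0.0, 54.8]
force: [-5.7, 1.3, 10.9]
finger_gap: 48.3
gripper_force: 85.4
clock: 9.88
tcp_pos: [585.6, -161.3, 7.1]
tool_rot: [180.0, 0.0, 54.8]
force: [-12.9, 1.9, 24.9]
finger_gap: 48.4
gripper_force: 87.0
[ 0.57982974  2.75461827 -0.0031611 ]
```

View pics/w5.png

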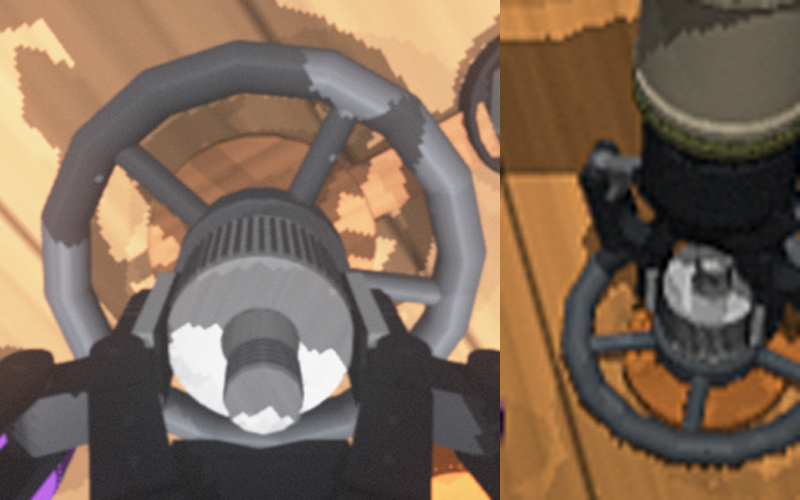

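The washer is compressed. The collar has come down about 9.8 mm from the start and the force climbs steeply against a hard stop. I'll relieve the side load a little, add a touch of push, and check that it holds.

```bash
python3 -m pendant '{"series":[[[-0.6,-0.8,0.4,0,0,0],[0,0,0,0,0,0],[0,0,0,0,0,0],[0,0,0,0,0,0]]]}';python3 -m pendant '{"series":[[[0,0,0,0,0,0],[0,0,0,0,0,0],[0,0,0,0,0,0],[0,0,0,0,0,0],[0,0,0,0,0,0],[0,0,0,0,0,0],[0,0,0,0,0,0],[0,0,0,0,0,0],[0,0,0,0,0,0],[0,0,0,0,0,0]]]}'; python3 -c "
from cell import r
print(r.get_obs()['ft_torque'])"
```

```text
clock: 10.32
tcp_pos: [585.7, -161.4, 7.1]
tool_rot: [179.9, -0.0, 54.8]
force: [-9.1, 2.2, 23.4]
finger_gap: 48.4
gripper_force: 86.7
clock: 11.15
tcp_pos: [585.7, -161.3, 7.1]
tool_rot: [179.9, -0.0, 54.8]
force: [-8.5, 1.5, 24.2]
finger_gap: 48.4
gripper_force: 86.7
[ 0.4700403   2.09200171 -0.00523638]
```

```bash
python3 -c "
from cell import sign_off
print(sign_off())"
```

```text
the job is handed in; nothing more can be done
None
```

I turned the right-hand collar (its wheel's dish holds the locknut) until it keyed, then pushed it down about 9.8 mm to a hard stop; I handed in at about 11 s, still gripping it and pressing with about 24 N. On a first close set too high, the fingertips rested on the collar top and gripped the spindle lightly (about 20 N) before I re-gripped lower.

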